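# Load the till insert with the opening float of coin rolls

### The arm

A 6-joint arm with a two-finger parallel gripper is mounted at the origin on the work surface. World frame = base frame: x ahead of the robot, y to its left, z up, the work surface at z = 0. Lengths are in mm, angles in rad, forces in N, time in s.
With the tool pointing down it reaches from about 275 to 750 mm from the base axis. Payload 10.2 kg.
Tool frame: the origin (TCP) lies at the very end of the fingers, on their centre line; the grasp point (between the pads) lies 19 mm behind it; z points along the fingers, y is the direction in which the jaws open and shut (so a half turn about z gives the same grasp; the last joint's range is limited). The gripper opens to 85 mm and grips with 20 to 120 N. Pads are 22 mm wide; open, the fingers measure 114 mm over their backs; the gripper's body (76 mm by 85 mm) begins 54 mm behind the grasp point. The pads swing forward as they close: fully open they stand 13 mm farther back than shut.
Start: joints at [1.082, 0.313, 1.498, -0, 1.331, -0.223], TCP at [137.92, 506.566, 231.294] pointing down, gripper open.
Joint ranges: [-2.94, 2.94], [-0.97, 2.17], [0.19, 2.56], [-1.23, 4.37], [0.02, 3.11], [-2.88, 2.88]. Speed limits (rad/s): [2.39, 2.39, 3.01, 3.14, 3.14, 3.14].

### API

Orientations are given as a unit quaternion [w, x, y, z].
In Python, from rig import * gives the robot as it stands. The module is installed in compiled form; this text tells all that it offers.
- The arm moves only by the shell command python3 -m crank 'ROWS' [FORCE]. ROWS is a JSON object of lists of equal length, an entry for each row: "dp": the shift along the world's x, y, z in cm, a list of three; "delta_rot": the turn, a rotation vector about the world's x, y, z in degrees, a list of three; "claw": the closure in counts, from 0 (fully open) to 255 (shut). A call has 1 to 10 rows; each row shifts and turns the commanded pose from where the row before left it; what a row does not reach is not made up. A row lasts 1/10 s, in which the tool goes at most 50 mm and 8.59 degrees, less where a joint would pass 70% of its speed; a pose out of reach is approached as far as the arm can. A call is refused whole if a number of a shift passes 5 or a number of a turn 8.59, either way. A call with a gripper value outside its range is refused whole. The fingers move at their own pace and stop on an object; FORCE is the grip in N (left out, the last holds). Time passes only in rows, so rows that do not move let the fingers close. It gives the time, the measured TCP pose, the force and the opening at its end, in the units of the state.
- sense(): the state, without advancing time (a new reading comes with each control period).
- capture(name): name is "side" or "top" or "wrist"; returns (picture, depth): 384x512x3 uint8, red, green, blue; 384x512 float32, mm along the optical axis (not along the pixel's ray), 0 where there is no reading.
- camera_model(name): a dict with "fx", "fy", "cx", "cy" (pixels), "dist_coeffs" ([k1, k2, p1, p2, k3] as OpenCV has them; the pictures are not rectified), "cam_to_world" (4x4, takes a point from camera to world coordinates); the wrist camera has in their place "T_tool_cam" (4x4, takes a point from camera to tool coordinates, whose origin is the TCP and whose axes are the flange's). Camera axes: x right, y up, looking along -z (the intrinsics and any distortion apply to the point x, -y, -z); pixel columns grow to the right and rows downward; lengths in mm; the calibration is good to about 2 mm. A picture is of the moment at which its call begins: read the wrist's pose just before it. camera_model takes no time and is no camera call.
- finish_job(): hands the job in, once; it reports no verdict.
Trained networks look in the newest picture that a camera, given by its name, has taken for a name from the list of things; names that differ only in an ending like _2 or _b are one class to them, and where a whole thing is asked for, a point or a joint stands for the part that bears it (a point fixed in the world has none). Each returns a list of dicts, best first, with "p" (0 to 1); they miss things now and then, are a little off and sometimes report something else, mostly with a low value. They report only what shows in the picture. A call takes as long as a camera call. They do not tell look-alikes from the thing itself.
- boxes_of(camera, target): "centre" ([column, row] in pixels, amid what is visible of it).
- masks_of(camera, target): "region" (384x512 bool, what is visible of it) and "centre" ([column, row] in pixels, amid what is visible of it).
- pinpoint(camera, target): "centre" ([column, row] in pixels: a listed point, or the origin of a listed thing).
The state is a dict: "time_s": time; "joints": joint angles; "dq": joint speeds; "tau": joint torques, N m; "eef_pos": TCP position; "ee_rot": TCP orientation; "force": force on the tool from outside, world axes, zero at the start; "wrist_torque": the same for the moment, N m; "grip_width": opening from 0.0 (shut) to 1.0 (fully open).
Only numpy, scipy, OpenCV 4.12 (cv2) and the standard library are available. Lean on these libraries where they do the work, as an engineer would, in place of code of your own. Each camera call takes 0.05 s, during which the arm holds its last target.

### The job

Get the till ready for opening: put each of the four paper-sleeved coin rolls into the coin cup of the till insert that holds loose coins of the same diameter, one roll to a cup, set down (not dropped from a height) so that it lies flat on the coins inside the cup. Leave the roll of mints and the spare roll of receipt paper where they lie on the counter.

Things in the scene. Friction and masses are not known exactly. Their poses are not given: they have to be found in the camera images.
- roll_large_mid (a point): Coin roll, thickest and shortest of the four: a solid cylinder 31.5 mm in diameter and 48 mm long, of steel coins in a plain kraft-paper sleeve with bare coins showing at both flat ends; lies on its side, free on the counter. The point is its centre (15.75 mm above what it lies on); its own x axis runs along the roll. It is slightly faceted and does not roll away by itself. About 300 g.
- roll_medium_mid (a point): Coin roll, second thickest and the longest of the four: a solid cylinder 25.5 mm in diameter and 84 mm long, of steel coins in a plain kraft-paper sleeve with bare coins showing at both flat ends; lies on its side, free on the counter. The point is its centre (12.75 mm above what it lies on); its own x axis runs along the roll. It is slightly faceted and does not roll away by itself. About 360 g.
- roll_small_mid (a point): Coin roll, third thickest: a solid cylinder 20.5 mm in diameter and 66 mm long, of steel coins in a plain kraft-paper sleeve with bare coins showing at both flat ends; lies on its side, free on the counter. The point is its centre (10.25 mm above what it lies on); its own x axis runs along the roll. It is slightly faceted and does not roll away by itself. About 180 g.
- roll_tiny_mid (a point): Coin roll, thinnest of the four: a solid cylinder 16 mm in diameter and 56 mm long, of steel coins in a plain kraft-paper sleeve with bare coins showing at both flat ends; lies on its side, free on the counter. The point is its centre (8 mm above what it lies on); its own x axis runs along the roll. It is slightly faceted and does not roll away by itself. About 100 g.
- cup_large: Fixed black coin cup of the till insert, holding the largest coins of the four cups: five, 31.5 mm across, 2 mm thick, fixed on its 3 mm floor. Inside 110 (its x) x 90 mm (its y), walls 3 mm thick, 42 mm high, front one (-x, robot side) 24 mm. Origin: centre of underside, 4 mm above the counter; coin tops 5 mm above origin. Cups stand 98 mm apart along y; note bays behind (+x), under 50 mm high.
- cup_medium: Fixed black coin cup of the till insert, holding the second largest coins: six, 25.5 mm across, 2 mm thick, fixed on its 3 mm floor. Inside 110 (its x) x 90 mm (its y), walls 3 mm thick, 42 mm high, front one (-x, robot side) 24 mm. Origin: centre of underside, 4 mm above the counter; coin tops 5 mm above origin. Cups stand 98 mm apart along y; note bays behind (+x), under 50 mm high.
- cup_small: Fixed black coin cup of the till insert, holding the third largest coins: eight, 20.5 mm across, 2 mm thick, fixed on its 3 mm floor. Inside 110 (its x) x 90 mm (its y), walls 3 mm thick, 42 mm high, front one (-x, robot side) 24 mm. Origin: centre of underside, 4 mm above the counter; coin tops 5 mm above origin. Cups stand 98 mm apart along y; note bays behind (+x), under 50 mm high.
- cup_tiny: Fixed black coin cup of the till insert, holding the smallest coins: eleven, 16 mm across, 2 mm thick, fixed on its 3 mm floor. Inside 110 (its x) x 90 mm (its y), walls 3 mm thick, 42 mm high, front one (-x, robot side) 24 mm. Origin: centre of underside, 4 mm above the counter; coin tops 5 mm above origin. Cups stand 98 mm apart along y; note bays behind (+x), under 50 mm high.
- mints_mid (a point): Look-alike: roll of mints in white paper, 21 mm in diameter, 70 mm long plus a twisted paper end of 17 mm at each end; lies free on its side. The point is its centre, 10.5 mm above the counter; its x axis runs along the roll.
- receipt_roll_mid (a point): Look-alike: spare roll of white receipt paper on a plastic core, 40 mm in diameter, 57 mm long, with a short loose tail; lies free on its side. The point is its centre, 20 mm above the counter; its x axis runs along the roll.
There are look-alikes about, which are no part of the job. Leave any green look-alike of the cup_large alone.

How it is judged:
By the outcome, as a careful person would: the job done as asked, in the order asked, and still so for the second after the job is handed in, with the robot touching nothing.
It also fails if it takes over 115 s, if anything falls off the work surface, if the arm or the gripper's body presses on something with over 40 N, if the wrist force passes 120 N, or if a joint passes its speed limit or range.

## Working session

There is one attempt and no reset: what is moved stays moved. The work goes in short steps, Python scripts to look and compute and a shell command to move; the robot and the scene stay as the last step left them, time stands still between calls to the robot, and variables do not carry over. Pictures are saved under pics/ and viewed, and the job is handed in when it is done.

```bash
mkdir -p pics; cat > h.py <<'E'
from rig import *
import numpy as np, cv2
from scipy.spatial.transform import Rotation as R
def T_of(name,s=None):
    m=camera_model(name)
    if 'cam_to_world' in m: return m,np.array(m['cam_to_world'])
    s=s or sense(); T=np.eye(4); q=s['ee_rot']; T[:3,:3]=R.from_quat([q[1],q[2],q[3],q[0]]).as_matrix(); T[:3,3]=s['eef_pos']
    return m,T@np.array(m['T_tool_cam'])
def ray(name,uv,s=None):
    m,T=T_of(name,s)
    K=np.array([[m['fx'],0,m['cx']],[0,m['fy'],m['cy']],[0,0,1]])
    p=cv2.undistortPoints(np.array(uv,float).reshape(-1,1,2),K,np.array(m['dist_coeffs'],float)).reshape(-1,2)
    d=np.c_[p[:,0],-p[:,1],-np.ones(len(p))]
    return T[:3,3],d@T[:3,:3].T
def atz(name,uv,z,s=None):
    o,d=ray(name,uv,s); return o+d*((z-o[2])/d[:,2])[:,None]
def cloud(name,depth,s=None):
    h,w=depth.shape; u,v=np.meshgrid(np.arange(w),np.arange(h))
    o,d=ray(name,np.c_[u.ravel(),v.ravel()],s)
    return (o+d*depth.reshape(-1,1)).reshape(h,w,3)
def save(n,im,x=1.5): cv2.imwrite('pics/'+n,cv2.resize(im[:,:,::-1],None,fx=x,fy=x))
E
python3 - <<'E'
from h import *
for c in ['top','side']:
    im,d=capture(c); save(c+'0.png',im); np.savez(c+'0.npz',im=im,d=d)
print({k:(np.round(v,3).tolist() if not isinstance(v,float) else round(v,3)) for k,v in sense().items()})
print(camera_model('top'))
E
```

```text
{'time_s': 0.1, 'joints': [1.082, 0.313, 1.498, 0.0, 1.331, -0.223], 'dq': [0.0, 0.0, -0.0, 0.001, -0.0, 0.0], 'tau': [0.002, -41.29, -26.014, -0.0, 0.003, -0.0], 'eef_pos': [137.79, 506.355, 230.803], 'ee_rot': [-0.0, 0.132, 0.991, -0.001], 'force': [-0.015, -0.647, -0.411], 'wrist_torque': [-0.007, -0.055, -0.001], 'grip_width': 0.998}
{'fx': 364.1058250573976, 'fy': 364.1058250573976, 'cx': 254.4633583392264, 'cy': 193.64605800127705, 'dist_coeffs': array([-0.02913982,  0.        ,  0.        ,  0.        ,  0.        ]), 'cam_to_world': array([[ 1.08358693e-02,  9.84588459e-01, -1.74551281e-01,
         3.51813339e+02],
       [-9.99852468e-01,  8.34192515e-03, -1.50151141e-02,
        -1.27627103e+01],
       [-1.33276144e-02,  1.74688231e-01,  9.84533593e-01,
         8.59283015e+02],
       [ 0.00000000e+00,  0.00000000e+00,  0.00000000e+00,
         1.00000000e+00]])}
```

View pics/top0.png

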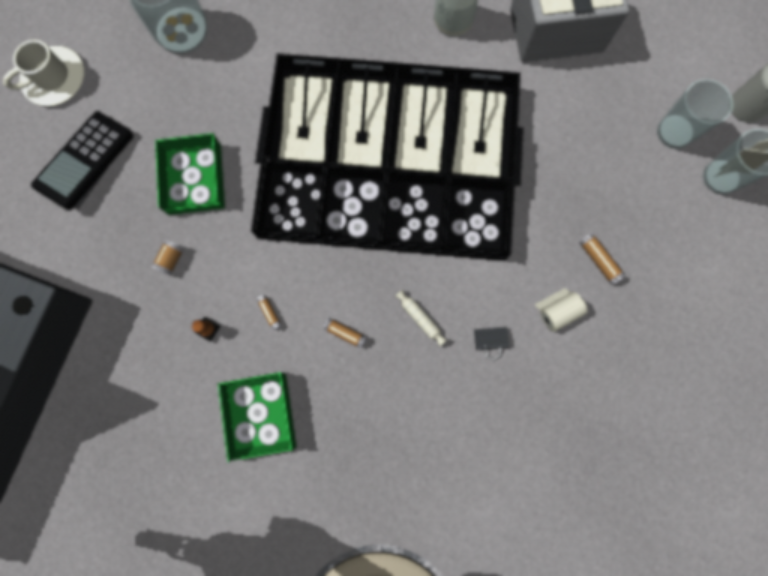

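View pics/side0.png

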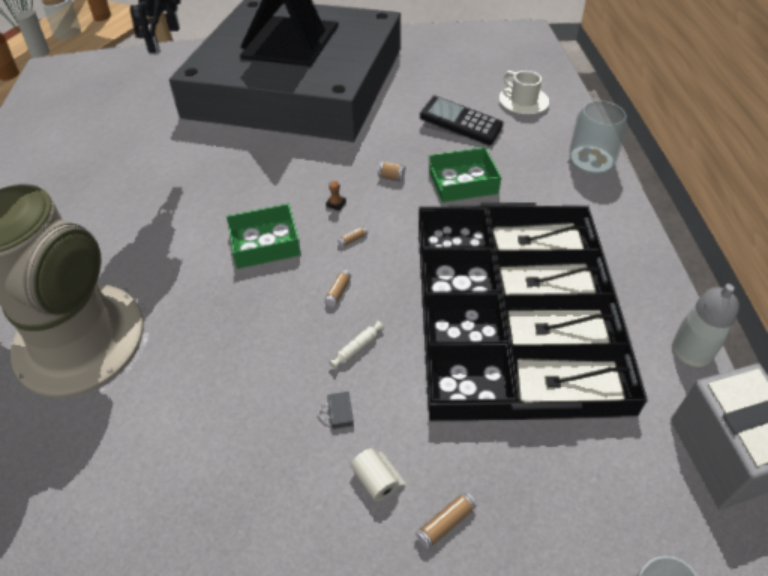

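```bash
python3 - <<'E'
from h import *
z=dict(roll_large_mid=15.75,roll_medium_mid=12.75,roll_small_mid=10.25,roll_tiny_mid=8,mints_mid=10.5,receipt_roll_mid=20,cup_large=4,cup_medium=4,cup_small=4,cup_tiny=4)
for n in z:
    for r in pinpoint('top',n)[:3]: print(n,round(r['p'],2),np.round(r['centre'],1),atz('top',[r['centre']],z[n])[0].round(1))
E
```

```text
roll_large_mid 0.75 [111.2 169.4] [557.7 345.4  15.8]
roll_large_mid 0.4 [317.7 145. ] [ 621.6 -150.9   15.8]
roll_medium_mid 0.92 [399.6 168.4] [ 566.1 -346.    12.8]
roll_small_mid 0.65 [229.  221.2] [436.4  59.1  10.2]
roll_tiny_mid 0.72 [230.6 219.8] [439.9  55.6   8. ]
roll_tiny_mid 0.52 [315.3 145. ] [ 624.  -146.3    8. ]
roll_tiny_mid 0.45 [179.2 205.4] [472.9 178.4   8. ]
mints_mid 0.93 [276.7 211.1] [461.1 -52.4  10.5]
receipt_roll_mid 0.56 [376.1 204.9] [ 476.4 -283.2   20. ]
receipt_roll_mid 0.43 [197.1 135.3] [642.8 140.3  20. ]
receipt_roll_mid 0.27 [227.5 219.6] [439.1  61.8  20. ]
cup_large 0.92 [171.1 277. ] [306.6 190.4   4. ]
cup_large 0.82 [129.7 116.2] [697.7 314.8   4. ]
cup_large 0.63 [229.8 141.5] [632.8  62.2   4. ]
cup_medium 0.91 [314.4 143.3] [ 629.6 -144.8    4. ]
cup_small 0.83 [276.1 142.4] [631.2 -51.3   4. ]
cup_tiny 0.77 [198.3 137.7] [642.1 140.1   4. ]
cup_tiny 0.72 [373.6 205.4] [ 477.6 -282.3    4. ]
```

```bash
python3 - <<'E'
from h import *
f=np.load('top0.npz'); im,d=f['im'],f['d']
P=cloud('top',d)
hsv=cv2.cvtColor(im,cv2.COLOR_RGB2HSV)
print('counter z',np.median(P[250:330,250:400,2]))
seeds=dict(large=(111,171),medium=(401,173),small=(231,222),tiny=(180,208))
m=((hsv[...,0]<22)&(hsv[...,1]>70)).astype(np.uint8)
n,l,st,ce=cv2.connectedComponentsWithStats(m)
zt=dict(large=31.5,medium=25.5,small=20.5,tiny=16)
for k,(u,v) in seeds.items():
    # color sleeve + neighborhood depth above counter
    roi=np.zeros(m.shape,bool); roi[v-26:v+27,u-26:u+27]=1
    hgt=roi&(P[...,2]>5)&(d>0)
    nn,ll,s2,c2=cv2.connectedComponentsWithStats(hgt.astype(np.uint8))
    i=ll[v,u]; 
    if i==0: print('seed0',k)
    q=P[ll==i]; c=q[:,:2].mean(0); w,V=np.linalg.eigh(np.cov(q[:,:2].T)); a=V[:,1]; t=(q[:,:2]-c)@a; b=(q[:,:2]-c)@V[:,0]
    uv=np.argwhere(l==l[v,u])[:,::-1]; r=atz('top',uv,zt[k]*.7); c3=r[:,:2].mean(0); w3,V3=np.linalg.eigh(np.cov(r[:,:2].T))
    ang=lambda a:np.degrees(np.arctan2(a[1],a[0]))%180
    print(k,len(q),c.round(1),'ang',ang(a).round(1),'L',np.ptp(t).round(1),'W',np.ptp(b).round(1),'z',np.percentile(q[:,2],95).round(1),'| col',len(uv),c3.round(1),ang(V3[:,1]).round(1))
# insert walls
w=(P[...,2]>38)&(P[...,2]<60)&(d>0); 
cv2.imwrite('pics/walls.png',cv2.resize((w*255).astype(np.uint8)[20:190,150:370],None,fx=3,fy=3,interpolation=0))
cv2.imwrite('pics/cups.png',cv2.resize(im[100:180,160:360,::-1],None,fx=4,fy=4,interpolation=cv2.INTER_CUBIC))
E
```

```text
counter z 0.37652942353224716
large 287 [550.9 338.8] ang 155.9 L 47.9 W 31.6 z 33.1 | col 177 [551.7 341.7] 101.5
medium 418 [ 555.1 -343.9] ang 35.3 L 84.1 W 25.9 z 27.6 | col 266 [ 555.4 -346.7] 34.7
small 257 [435.2  57.4] ang 63.2 L 65.8 W 21.4 z 22.8 | col 156 [436.   58.1] 62.9
tiny 167 [466.2 177.3] ang 30.3 L 55.5 W 16.6 z 18.2 | col 73 [467.8 175.9] 24.9
```

View pics/cups.png

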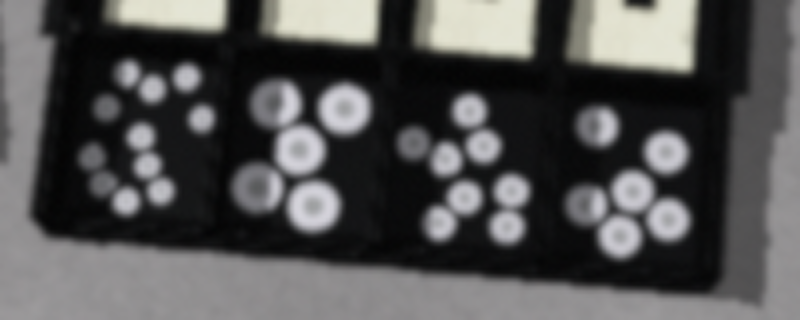

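View pics/walls.png

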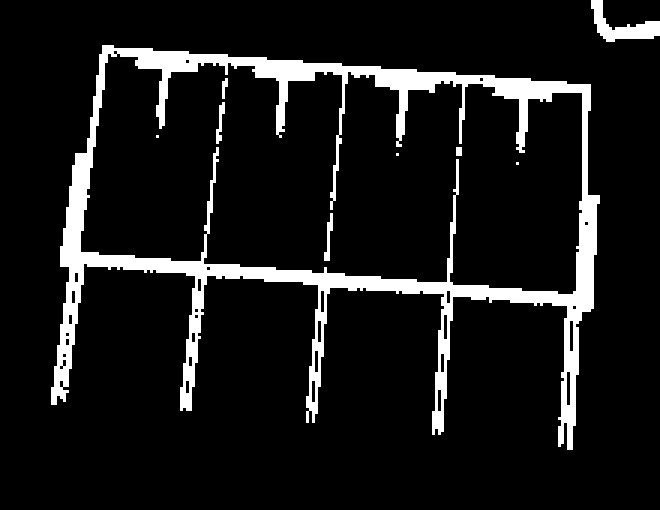

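```bash
cat > ins.py <<'E'
from h import *
from scipy.optimize import least_squares
f=np.load('top0.npz'); im,d=f['im'],f['d']
P=cloud('top',d)
w=(P[...,2]>43)&(P[...,2]<52)&(d>0); w[:,:165]=0; w[:,350:]=0; w[:95]=0; w[175:]=0
q=P[w]
def loc(p,a):
    c,s=np.cos(p[2]),np.sin(p[2]); e=a[:,:2]-p[:2]; return np.c_[e@[c,s],e@[-s,c]]
def res(p):
    L=loc(p,q); walls=np.array([-196,-98,0,98,196])
    dy=np.abs(L[:,1:2]-walls).min(1); dx=np.abs(L[:,0]-56.5)
    return np.minimum(dx,dy)
best=None
for th in np.radians([-6,-3,0]):
  for y0 in range(-15,20,5):
    for x0 in range(615,655,8):
      r=least_squares(res,[x0,y0,th],loss='soft_l1',f_scale=3,x_scale=[10,10,.05])
      if best is None or r.cost<best.cost: best=r
p=best.x
if __name__=='__main__':
    print(len(q),p,np.degrees(p[2]),np.median(np.abs(res(p))))
    C=dict(tiny=[(128,73),(153,89),(187,77),(107,107),(202,119),(140,136),(92,156),(148,165),(103,183),(160,191),(126,202)],
    large=[(276,103),(346,108),(299,150),(257,187),(313,206)],
    small=[(470,110),(413,143),(446,159),(484,146),(464,197),(511,190),(440,223),(507,227)],
    medium=[(597,125),(666,152),(586,205),(632,191),(669,219),(620,237)])
    for k,yo in dict(tiny=147,large=49,small=-49,medium=-147).items():
        c,s=np.cos(p[2]),np.sin(p[2]); print(k,'cup',(p[:2]+[-s*yo,c*yo]).round(1))
        uv=np.array(C[k])/4+[160,100]-.4
        print((loc(p,atz('top',uv,9))-[0,yo]).round(0).tolist())
E
python3 ins.py
```

```text
1480 [ 6.35534994e+02 -1.92704940e+00 -9.15920805e-02] -5.247839649822755 2.828608281555111
tiny cup [649.  144.5]
[[41.0, 17.0], [32.0, 0.0], [42.0, -20.0], [18.0, 27.0], [16.0, -32.0], [2.0, 4.0], [-14.0, 32.0], [-16.0, -3.0], [-30.0, 23.0], [-32.0, -12.0], [-41.0, 7.0]]
large cup [640.   46.9]
[[31.0, 22.0], [32.0, -22.0], [2.0, 4.0], [-24.0, 27.0], [-32.0, -8.0]]
small cup [631.1 -50.7]
[[38.0, 1.0], [13.0, 33.0], [5.0, 12.0], [16.0, -10.0], [-18.0, -1.0], [-11.0, -29.0], [-35.0, 12.0], [-34.0, -28.0]]
medium cup [ 622.1 -148.3]
[[36.0, 21.0], [23.0, -23.0], [-15.0, 23.0], [-4.0, -4.0], [-19.0, -27.0], [-33.0, 1.0]]
```

```bash
python3 - <<'E'
from h import *
for c in ['top','side']:
    f=np.load(c+'0.npz'); P=cloud(c,f['d'])[f['d']>0]
    for x in range(100,700,50):
        r=[]
        for y in range(150,650,50):
            k=(abs(P[:,0]-x)<25)&(abs(P[:,1]-y)<25)&(P[:,2]<600); r.append(int(np.percentile(P[k,2],99)) if k.sum()>5 else -1)
        print(c,x,r)
m=camera_model('wrist'); print(m['fx'],np.round(m['T_tool_cam'],3))
E
```

```text
top 100 [3, 3, 3, 3, 2, 3, 3, 3, 3, 2]
top 150 [3, 3, 3, 3, 3, 3, 3, 3, 3, 4]
top 200 [3, 3, 3, 3, 3, 3, 3, 3, 35, 11]
top 250 [42, 41, 42, 3, 3, 3, 3, 3, 66, -1]
top 300 [43, 8, 43, 3, 3, 3, 3, 96, 100, -1]
top 350 [43, 43, 43, 3, 3, 3, 2, 106, 107, -1]
top 400 [3, 3, 4, 4, 3, 3, 3, 107, 107, -1]
top 450 [17, 18, 53, 54, 3, 3, 103, 109, 108, -1]
top 500 [3, 17, 3, 3, 3, 3, 105, 107, 107, -1]
top 550 [4, 3, 3, 22, 34, 3, 3, 3, 3, 42]
top 600 [29, 48, 3, 3, 13, 3, 3, 3, 3, 3]
top 650 [12, 48, 43, 25, 41, 3, 3, 40, 40, 3]
side 100 [1, 0, 0, 1, 0, 0, 345, 0, 0, 104]
side 150 [1, 0, 1, 1, 1, 0, 343, 334, 306, 105]
side 200 [1, 0, 0, 1, 1, 0, 0, 0, 102, 105]
side 250 [39, 39, 14, 1, 1, 2, 0, 0, 103, 170]
side 300 [41, 38, 39, 0, 1, 0, 0, 100, 104, 256]
side 350 [41, 40, 39, 0, 0, 1, 1, 102, 105, 262]
side 400 [1, 1, 2, 0, 0, 0, 1, 103, 104, 115]
side 450 [15, 14, 50, 47, 0, 0, 101, 106, 104, 105]
side 500 [10, 15, 1, 1, 0, 0, 101, 104, 104, 105]
side 550 [1, 1, 1, 26, 30, 0, 0, 1, 93, 104]
side 600 [26, 45, 1, 0, 23, 0, 0, 1, 0, 0]
side 650 [10, 44, 38, 20, 39, 0, 1, 37, 37, 0]
264.916879797586 [[   0.       0.955    0.297   75.592]
 [   1.      -0.       0.       0.326]
 [   0.       0.297   -0.955 -142.197]
 [   0.       0.       0.       1.   ]]
```

```bash
python3 -m crank '{"dp":[[3,-3,0],[3.5,-3,0],[4.2,-2,0],[4.2,-2,0],[4.4,-1.5,0],[4.4,-1.5,0],[4.4,-1.5,0],[4.4,-1.2,0],[4.4,-0.5,0],[4,-0.5,0]],"delta_rot":[[0,0,0],[0,0,0],[0,0,0],[0,0,0],[0,0,0],[0,0,0],[0,0,0],[0,0,0],[0,0,0],[0,0,0]],"claw":[0,0,0,0,0,0,0,0,0,0]}' 40
cat > look.py <<'E'
from h import *
import sys
zt=dict(large=31.5,medium=25.5,small=20.5,tiny=16)
def look(k,tag,guess):
    s=sense(); im,d=capture('wrist'); save(f'w_{k}{tag}.png',im)
    P=cloud('wrist',d,s)
    D=zt[k]
    ok=(d>0)&(P[...,2]>D*.3)&(P[...,2]<D+8)&(np.hypot(P[...,0]-guess[0],P[...,1]-guess[1])<60)
    n,l,st,c=cv2.connectedComponentsWithStats(ok.astype(np.uint8))
    if n<2: print('none'); return
    i=1+np.argmax(st[1:,4]); q=P[l==i]
    (cx,cy),(w,h),a=cv2.minAreaRect(q[:,:2].astype(np.float32))
    if w<h: w,h,a=h,w,a+90
    print(k,len(q),'z98',np.percentile(q[:,2],98).round(1),'ctr',round(cx,1),round(cy,1),'L',round(w,1),'W',round(h,1),'ang',round(a%180,1),'med',np.median(q[:,:2],0).round(1))
    hsv=cv2.cvtColor(im,cv2.COLOR_RGB2HSV); m=(hsv[...,0]<22)&(hsv[...,1]>70)&(l==i)
    r=P[m]; (cx,cy),(w,h),a=cv2.minAreaRect(r[:,:2].astype(np.float32)); print('sleeve',round(cx,1),round(cy,1),round(w,1),round(h,1),round(a,1))
    q0=s['ee_rot']; M=R.from_quat([q0[1],q0[2],q0[3],q0[0]]).as_matrix()
    print('tcp',np.round(s['eef_pos'],1),'jaw',np.degrees(np.arctan2(M[1,1],M[0,1])).round(1),'t',s['time_s'],'grip',s['grip_width'])
if __name__=='__main__': look(sys.argv[1],sys.argv[2],[float(sys.argv[3]),float(sys.argv[4])])
E
python3 look.py large a 551 340
```

```text
time_s: 1.6
eef_pos: [548.9, 338.7, 231.2]
ee_rot: [0.0, 0.133, 0.991, 0.0]
force: [-0.4, 1.3, -0.1]
grip_width: 1.001
large 845 z98 32.1 ctr 553.3 343.9 L 47.9 W 32.1 ang 157.4 med [551.4 344.3]
sleeve 553.6 344.1 31.2 33.5 66.8
tcp [548.9 338.7 231.2] jaw 74.7 t 1.6 grip 1.0011205147637439
```

View pics/w_largea.png

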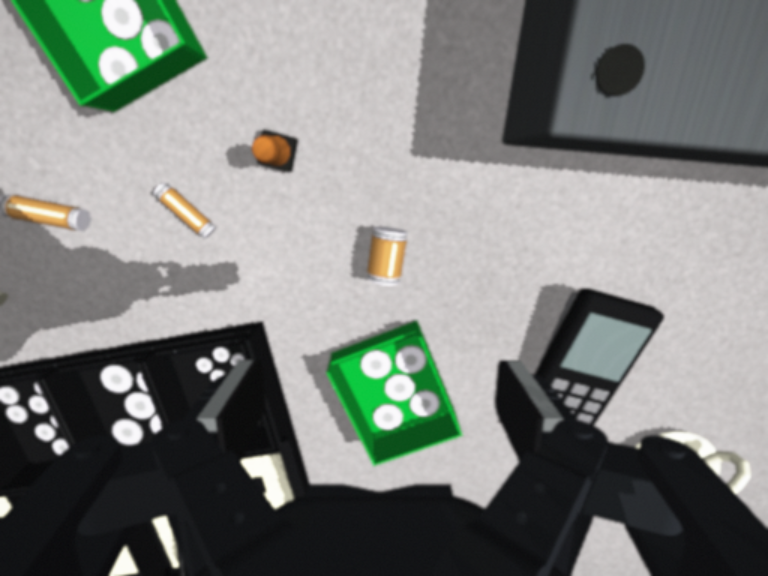

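```bash
python3 -m crank '{"dp":[[0.35,0.4,-3],[0,0,-4],[0,0,-4],[0,0,-4],[0,0,-4],[0,0,-1.8],[0,0,-1.2],[0,0,-0.8],[0,0,0],[0,0,0]],"delta_rot":[[0,0,-7.3],[0,0,0],[0,0,0],[0,0,0],[0,0,0],[0,0,0],[0,0,0],[0,0,0],[0,0,0],[0,0,0]],"claw":[0,0,0,0,0,0,0,0,0,0]}'
```

```text
time_s: 2.65
eef_pos: [551.0, 343.8, 4.4]
ee_rot: [0.001, 0.195, 0.981, 0.0]
force: [0.1, -0.0, -0.5]
grip_width: 0.999
```

```bash
python3 -m crank '{"dp":[[0,0,0],[0,0,0],[0,0,0],[0,0,0],[0,0,0],[0,0,0],[0,0,0],[0,0,0],[0,0,0],[0,0,0]],"delta_rot":[[0,0,0],[0,0,0],[0,0,0],[0,0,0],[0,0,0],[0,0,0],[0,0,0],[0,0,0],[0,0,0],[0,0,0]],"claw":[255,255,255,255,255,255,255,255,255,255]}' 50
```

```text
time_s: 3.65
eef_pos: [550.7, 343.7, 3.9]
ee_rot: [0.0, 0.195, 0.981, 0.0]
force: [-1.6, -0.3, 5.7]
grip_width: 0.356
```

```bash
python3 -m crank '{"dp":[[0,0,2],[0,0,4],[0,0,4],[1,-4,2],[1.1,-4.3,0],[1.1,-4.3,0],[1.1,-4.3,0],[1.1,-4.3,0],[1.1,-4.3,0],[1,-4.25,0]],"delta_rot":[[0,0,0],[0,0,0],[0,0,0],[0,0,4.35],[0,0,4.35],[0,0,4.35],[0,0,4.3],[0,0,0],[0,0,0],[0,0,0]],"claw":[255,255,255,255,255,255,255,255,255,255]}'
python3 - <<'E'
from h import *
s=sense(); im,d=capture('wrist'); save('hold_large.png',im); print(s['eef_pos'],s['grip_width'])
E
```

```text
time_s: 4.65
eef_pos: [625.2, 44.2, 122.5]
ee_rot: [-0.001, 0.045, 0.999, 0.0]
force: [0.6, 1.0, -2.7]
grip_width: 0.356
[625.22117477  44.18924802 122.4782029 ] 0.3556785778628294
```

View pics/hold_large.png

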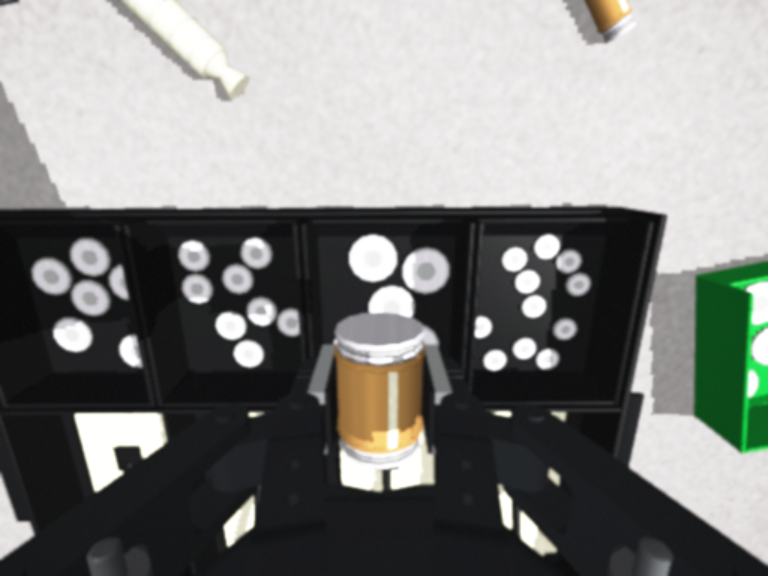

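```bash
python3 - <<'E'
from h import *
from ins import p,loc
s=sense()
def L(uv,z,yo=49): print((loc(p,atz('wrist',np.array(uv)/1.5,z,s))-[0,yo]).round(1).tolist())
L([(373,258),(426,270),(391,308)],9)
L([(303,228),(473,228)],46)   # divider centres
L([(303,300),(473,300)],46)
L([(388,221)],28) # front wall
L([(655,214)],46,0)
E
```

```text
[[-29.5, -14.5], [-21.3, 20.6], [5.5, -2.5]]
[[-55.0, -52.1], [-54.7, 41.3]]
[[-13.1, -54.7], [-12.9, 44.1]]
[[-56.3, -5.1]]
[[-61.9, 188.2]]
```

```bash
python3 - <<'E'
from h import *
from ins import p,loc
s=sense(); m,T=T_of('wrist',s)
K=np.array([[m['fx'],0,m['cx']],[0,m['fy'],m['cy']],[0,0,1]])
q=s['ee_rot'];M=R.from_quat([q[1],q[2],q[3],q[0]]).as_matrix()
def pr(X):
    c=np.linalg.inv(T)@np.r_[X,1]; c=c[:3]*[1,-1,-1]; return (cv2.projectPoints(c.reshape(1,1,3),np.zeros(3),np.zeros(3),K,np.array(m['dist_coeffs']))[0].ravel()*1.5).round(1)
t=np.array(s['eef_pos'])
for z in (-60,-19,0,113): print(z,pr(t+M@[0,0,z]))
print(m['cx']*1.5, 'tcp local',loc(p,t[None])-[0,49])
for x,y in [(-55,49),(-55,-49),(0,49),(0,-49)]:
    c,si=np.cos(p[2]),np.sin(p[2]); y+=49
    print(x,y-49,pr(np.array([p[0]+c*x-si*y,p[1]+si*x+c*y,46])))
im,d=capture('wrist'); P=cloud('wrist',d,s)
w=(P[...,2]>36)&(P[...,2]<56)&(d>0); l=loc(p,P.reshape(-1,3)).reshape(384,512,2)
for y0 in (-196,-98,0,98,196):
    k=w&(abs(l[...,1]-y0)<15)&(l[...,0]<35)&(l[...,0]>-50); print(y0,k.sum(),np.median(l[k][:,1]).round(1) if k.sum() else '', np.median(P[k][:,2]) if k.sum() else '')
np.savez('ww.npz',im=im,d=d)
E
```

```text
-60 [378.2 476.6]
-19 [378.5 389.4]
0 [378.6 363.6]
113 [378.8 283. ]
379.1568037673878 tcp local [[-12.46417301 -10.41395191]]
-55 49 [487.1 227.4]
-55 -49 [308.7 228. ]
0 49 [479.9 320.6]
0 -49 [314. 321.]
-196 386 -190.9 40.42222687154786
-98 1338 -94.3 44.237766093123156
0 767 -0.3 44.94918022912293
98 1030 97.6 44.72957686688464
196 1648 194.6 44.08982020823922
```

```bash
python3 - <<'E'
from h import *
from ins import p,loc,best,res,q
s=sense(); print(s['eef_pos'],p,best.cost,len(q))
print(camera_model('top')['cam_to_world'])
L=loc(p,q); print([ (y,int((abs(L[:,1]-y)<12).sum()),np.median(L[(abs(L[:,1]-y)<12)&(L[:,0]<45)][:,1]).round(1)) for y in (-196,-98,0,98,196)], np.median(L[abs(L[:,0]-56)<12][:,0]))
E
python3 ins.py | head -1
```

```text
[625.96271871  40.87908691 122.34048865] [ 6.35534994e+02 -1.92704940e+00 -9.15920805e-02] 7512.85771407466 1480
[[ 1.08358693e-02  9.84588459e-01 -1.74551281e-01  3.51813339e+02]
 [-9.99852468e-01  8.34192515e-03 -1.50151141e-02 -1.27627103e+01]
 [-1.33276144e-02  1.74688231e-01  9.84533593e-01  8.59283015e+02]
 [ 0.00000000e+00  0.00000000e+00  0.00000000e+00  1.00000000e+00]]
[(-196, 311, np.float64(-197.7)), (-98, 163, np.float64(-98.1)), (0, 151, np.float64(-0.3)), (98, 160, np.float64(98.2)), (196, 239, np.float64(199.1))] 56.34467648142378
1480 [ 6.35534994e+02 -1.92704940e+00 -9.15920805e-02] -5.247839649822755 2.828608281555111
```

```bash
python3 -m crank '{"dp":[[0,0,0],[0,0,0],[0,0,0]],"delta_rot":[[0,0,0],[0,0,0],[0,0,0]],"claw":[255,255,255]}'
python3 - <<'E'
from h import *
from ins import p,loc
s=sense(); im,d=capture('wrist'); P=cloud('wrist',d,s); t=np.array(s['eef_pos']); print(t,loc(p,t[None])-[0,49])
w=(P[...,2]>36)&(P[...,2]<56)&(d>0); l=loc(p,P.reshape(-1,3)).reshape(384,512,2)
for y0 in (-196,-98,0,98,196):
    k=w&(abs(l[...,1]-y0)<15)&(l[...,0]<35)&(l[...,0]>-50); print(y0,k.sum(),np.median(l[k][:,1]).round(1))
save('hl2.png',im)
E
```

```text
time_s: 5.05
eef_pos: [625.1, 47.4, 123.1]
ee_rot: [-0.0, 0.044, 0.999, 0.0]
force: [-0.1, -0.5, -3.2]
grip_width: 0.355
[625.07201039  47.35843392 123.10359983] [[-14.92697784  -0.87808995]]
-196 35 -190.3
-98 1366 -94.1
0 858 -0.2
98 918 99.3
196 1570 194.8
```

View pics/hl2.png

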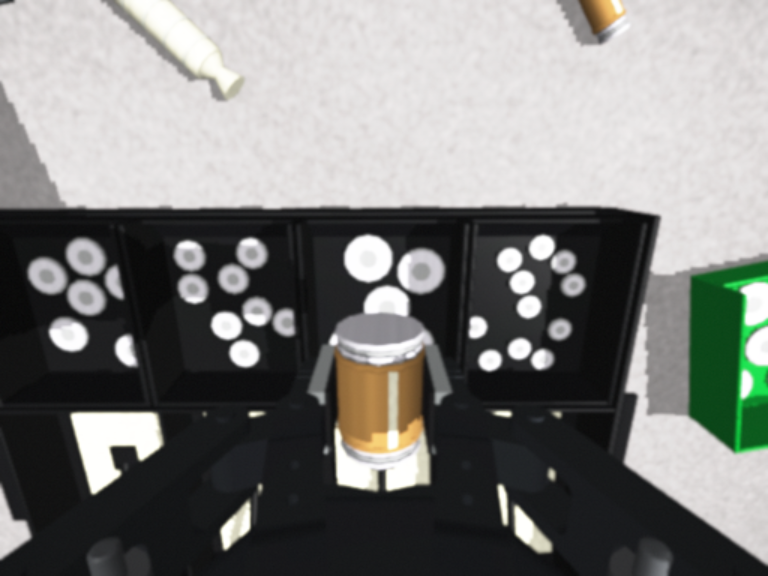

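```bash
python3 -m crank '{"dp":[[0,-0.1,-3],[0,0,-3.5],[0,0,-2],[0,0,-1.2],[0,0,-0.7],[0,0,-0.4],[0,0,0],[0,0,0]],"delta_rot":[[0,0,0],[0,0,0],[0,0,0],[0,0,0],[0,0,0],[0,0,0],[0,0,0],[0,0,0]],"claw":[255,255,255,255,255,255,255,255]}'
```

```text
time_s: 5.9
eef_pos: [625.9, 45.1, 16.2]
ee_rot: [0.001, 0.045, 0.999, -0.0]
force: [-0.4, -1.2, -1.4]
grip_width: 0.357
```

```bash
python3 -m crank '{"dp":[[0,0,-0.1],[0,0,-0.1],[0,0,0],[0,0,0]],"delta_rot":[[0,0,0],[0,0,0],[0,0,0],[0,0,0]],"claw":[255,255,255,255]}'
python3 -m crank '{"dp":[[0,0,-0.1],[0,0,0],[0,0,0]],"delta_rot":[[0,0,0],[0,0,0],[0,0,0]],"claw":[255,255,255]}'
```

```text
time_s: 6.3
eef_pos: [625.5, 45.0, 13.4]
ee_rot: [0.0, 0.045, 0.999, -0.0]
force: [0.7, 0.0, -2.8]
grip_width: 0.357
time_s: 6.6
eef_pos: [625.6, 45.1, 12.9]
ee_rot: [0.0, 0.045, 0.999, -0.0]
force: [-2.3, 1.1, 5.4]
grip_width: 0.355
```

```bash
python3 -m crank '{"dp":[[0,0,0],[0,0,0],[0,0,0],[0,0,0],[0,0,0]],"delta_rot":[[0,0,0],[0,0,0],[0,0,0],[0,0,0],[0,0,0]],"claw":[150,135,120,120,120]}'
python3 -m crank '{"dp":[[0,0,1],[0,0,3],[0,0,4],[0,0,4],[0,0,2],[0,0,0],[0,0,0]],"delta_rot":[[0,0,0],[0,0,0],[0,0,0],[0,0,0],[0,0,0],[0,0,0],[0,0,0]],"claw":[120,120,120,120,120,120,120]}'
python3 - <<'E'
from h import *
s=sense(); im,d=capture('wrist'); save('rel_large.png',im); print(s['eef_pos'],s['grip_width'])
E
```

```text
time_s: 7.1
eef_pos: [625.5, 45.1, 12.3]
ee_rot: [0.0, 0.045, 0.999, -0.0]
force: [0.4, 0.0, -0.0]
grip_width: 0.525
time_s: 7.8
eef_pos: [625.2, 45.1, 152.3]
ee_rot: [0.0, 0.045, 0.999, 0.0]
force: [0.1, 0.0, -1.3]
grip_width: 0.531
[625.21612977  45.14833796 152.29134342] 0.5310952011995866
```

View pics/rel_large.png

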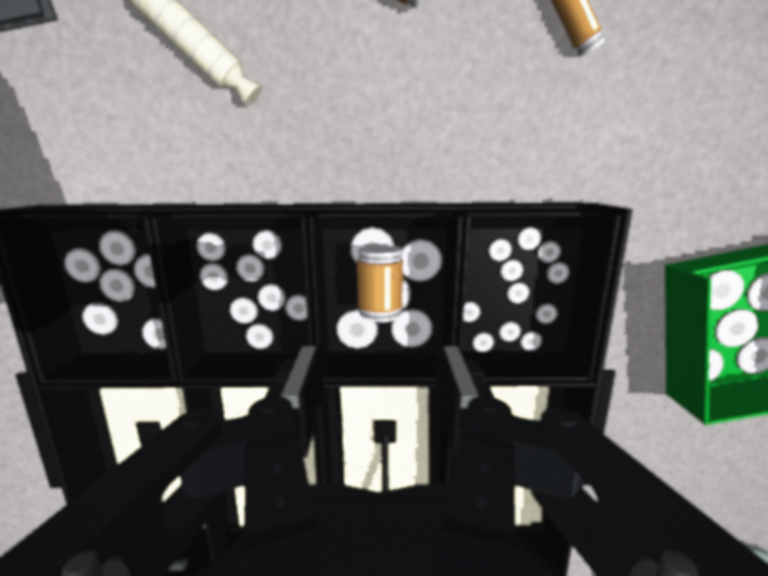

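```bash
python3 - <<'E'
from h import *
from ins import p,loc
s=sense()
def L(uv,yo): print((loc(p,atz('wrist',np.array(uv)/1.5,9,s))-[0,yo]).round(0).tolist())
L([(529,239),(500,250),(550,252),(512,270),(558,272),(518,293),(471,312),(546,313),(510,331),(483,342),(531,341)],147)
L([(372,243),(421,260),(357,329),(412,328)],49)
L([(210,247),(266,244),(213,276),(250,268),(270,297),(243,310),(297,307),(259,336)],-49)
L([(117,247),(82,265),(117,285),(148,270),(100,319),(156,333)],-147)
E
python3 -m crank '{"dp":[[-3,2,0],[-3,3,0],[-3,3,0],[-3,3,0],[-2.5,2.2,0],[0,0,0],[0,0,0],[0,0,0]],"delta_rot":[[0,0,8.5],[0,0,8.5],[0,0,8.5],[0,0,5],[0,0,0],[0,0,0],[0,0,0],[0,0,0]],"claw":[100,100,100,100,100,100,100,100]}'
python3 look.py tiny a 467 176
```

```text
[[-40.0, 7.0], [-32.0, -13.0], [-30.0, 23.0], [-17.0, -3.0], [-15.0, 31.0], [1.0, 4.0], [16.0, -31.0], [17.0, 27.0], [32.0, 1.0], [41.0, -20.0], [41.0, 18.0]]
[[-37.0, -8.0], [-24.0, 28.0], [31.0, -20.0], [30.0, 23.0]]
[[-34.0, -28.0], [-36.0, 13.0], [-12.0, -28.0], [-18.0, -0.0], [5.0, 13.0], [15.0, -9.0], [13.0, 33.0], [37.0, 2.0]]
[[-33.0, 3.0], [-20.0, -25.0], [-5.0, -2.0], [-16.0, 23.0], [22.0, -21.0], [34.0, 20.0]]
time_s: 8.65
eef_pos: [480.8, 176.5, 151.7]
ee_rot: [-0.0, -0.219, 0.976, -0.0]
force: [0.7, -1.1, -0.4]
grip_width: 0.607
tiny 757 z98 16.8 ctr 468.2 178.5 L 55.9 W 17.4 ang 29.9 med [466.8 177.5]
sleeve 467.7 178.6 41.4 16.4 29.6
tcp [480.8 176.5 151.7] jaw 115.3 t 8.65 grip 0.6073546268222548
```

View pics/w_tinya.png

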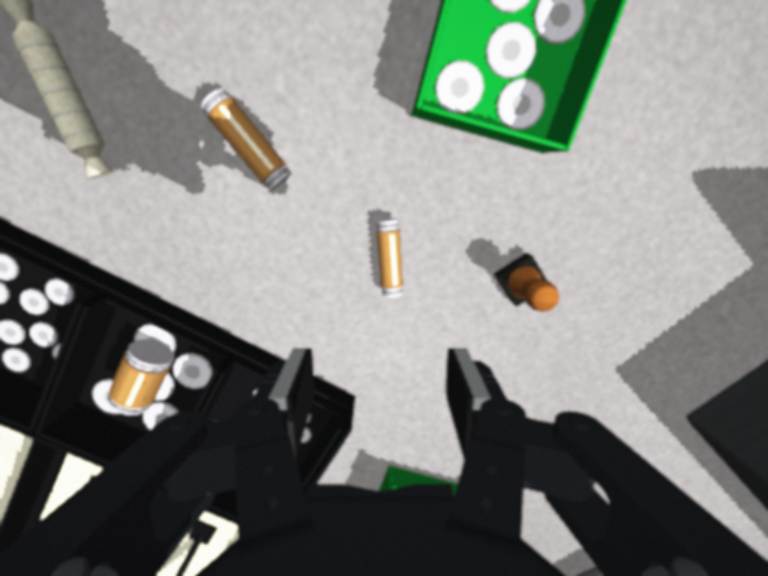

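```bash
python3 -m crank '{"dp":[[-1.3,0.15,-3],[0,0,-4],[0,0,-4],[0,0,-2],[0,0,-1.2],[0,0,-0.6],[0,0,0],[0,0,0]],"delta_rot":[[0,0,4.6],[0,0,0],[0,0,0],[0,0,0],[0,0,0],[0,0,0],[0,0,0],[0,0,0]],"claw":[100,100,100,100,100,100,100,100]}'
```

```text
time_s: 9.5
eef_pos: [468.2, 178.6, 5.2]
ee_rot: [0.001, -0.258, 0.966, -0.0]
force: [0.2, -0.2, 0.8]
grip_width: 0.606
```

```bash
python3 -m crank '{"dp":[[0,0,-0.1],[0,0,0],[0,0,0],[0,0,0],[0,0,0],[0,0,0],[0,0,0],[0,0,0]],"delta_rot":[[0,0,0],[0,0,0],[0,0,0],[0,0,0],[0,0,0],[0,0,0],[0,0,0],[0,0,0]],"claw":[200,255,255,255,255,255,255,255]}' 40
```

```text
time_s: 10.3
eef_pos: [467.7, 178.6, 3.9]
ee_rot: [0.0, -0.258, 0.966, -0.0]
force: [-1.9, 0.3, 5.9]
grip_width: 0.17
```

```bash
python3 -m crank '{"dp":[[0,0,2],[0,0,4],[0,0,4],[3.5,-1,0],[4,-0.8,0],[4,-0.8,0],[4,-0.6,0],[3.1,-0.3,0],[0,0,0],[0,0,0]],"delta_rot":[[0,0,0],[0,0,0],[0,0,0],[0,0,-7.05],[0,0,-7.05],[0,0,-7.05],[0,0,-7],[0,0,-7],[0,0,0],[0,0,0]],"claw":[255,255,255,255,255,255,255,255,255,255]}'
python3 -m crank '{"dp":[[0,0,0],[0,0,0]],"delta_rot":[[0,0,0],[0,0,0]],"claw":[255,255]}'
python3 - <<'E'
from h import *
from ins import p,loc
s=sense(); im,d=capture('wrist'); save('hold_tiny.png',im); print(s['eef_pos'],s['ee_rot'],loc(p,np.array([s['eef_pos']]))-[0,147])
E
```

```text
time_s: 11.3
eef_pos: [653.1, 143.5, 102.4]
ee_rot: [-0.001, 0.045, 0.999, -0.0]
force: [-0.4, 0.0, -2.3]
grip_width: 0.17
time_s: 11.5
eef_pos: [652.8, 143.9, 103.6]
ee_rot: [-0.0, 0.045, 0.999, 0.0]
force: [0.0, -0.3, -0.2]
grip_width: 0.169
[652.77704073 143.8963865  103.59549386] [-6.05701339e-05  4.50792668e-02  9.98983411e-01  1.33102412e-06] [[ 3.83216925 -0.21077319]]
```

View pics/hold_tiny.png

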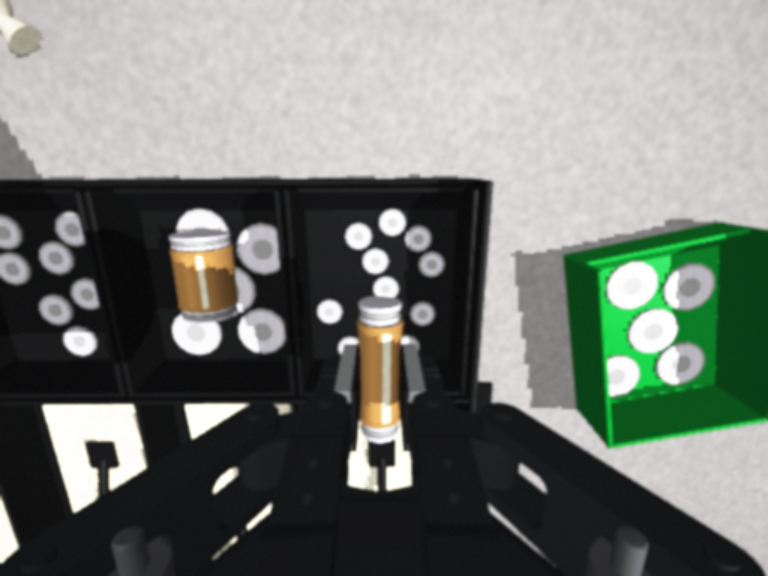

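```bash
python3 -m crank '{"dp":[[0,0,-3],[0,0,-3],[0,0,-1.6],[0,0,-0.8],[0,0,-0.45],[0,0,0],[0,0,0]],"delta_rot":[[0,0,0],[0,0,0],[0,0,0],[0,0,0],[0,0,0],[0,0,0],[0,0,0]],"claw":[255,255,255,255,255,255,255]}'
python3 -m crank '{"dp":[[0,0,-0.1],[0,0,0],[0,0,0]],"delta_rot":[[0,0,0],[0,0,0],[0,0,0]],"claw":[255,255,255]}'
```

```text
time_s: 12.25
eef_pos: [654.0, 143.6, 16.0]
ee_rot: [0.001, 0.046, 0.999, 0.0]
force: [-0.2, -0.2, -0.8]
grip_width: 0.166
time_s: 12.55
eef_pos: [653.5, 143.6, 14.1]
ee_rot: [0.0, 0.046, 0.999, 0.0]
force: [0.2, -0.3, -0.6]
grip_width: 0.17
```

```bash
python3 -m crank '{"dp":[[0,0,-0.1],[0,0,0],[0,0,0]],"delta_rot":[[0,0,0],[0,0,0],[0,0,0]],"claw":[255,255,255]}'
```

```text
time_s: 12.85
eef_pos: [653.6, 143.6, 13.0]
ee_rot: [0.0, 0.046, 0.999, 0.0]
force: [0.4, -0.1, 1.8]
grip_width: 0.169
```

```bash
python3 -m crank '{"dp":[[0,0,-0.05],[0,0,0],[0,0,0]],"delta_rot":[[0,0,0],[0,0,0],[0,0,0]],"claw":[255,255,255]}'
```

```text
time_s: 13.15
eef_pos: [653.6, 143.6, 12.9]
ee_rot: [0.0, 0.046, 0.999, -0.0]
force: [-1.1, -0.2, 5.6]
grip_width: 0.168
```

```bash
python3 -m crank '{"dp":[[0,0,0],[0,0,0],[0,0,0],[0,0,0],[0,0,1],[0,0,3],[0,0,4],[0,0,4],[0,0,2],[0,0,0]],"delta_rot":[[0,0,0],[0,0,0],[0,0,0],[0,0,0],[0,0,0],[0,0,0],[0,0,0],[0,0,0],[0,0,0],[0,0,0]],"claw":[195,180,165,165,165,165,165,165,165,165]}'
python3 - <<'E'
from h import *
s=sense(); im,d=capture('wrist'); save('rel_tiny.png',im)
E
python3 -m crank '{"dp":[[-3,-1,0],[-3.5,-1.5,0],[-3.5,-1.5,0],[-3.5,-1.5,0],[-3.5,-1.5,0],[-3,-1.4,0],[0,0,0],[0,0,0],[0,0,0],[0,0,0]],"delta_rot":[[0,0,8.5],[0,0,8.5],[0,0,8.5],[0,0,8.5],[0,0,8.5],[0,0,8.5],[0,0,8.5],[0,0,8.5],[0,0,0],[0,0,0]],"claw":[100,100,100,100,100,100,100,100,100,100]}'
python3 look.py small a 436 58
```

```text
time_s: 14.15
eef_pos: [654.8, 143.7, 156.7]
ee_rot: [0.004, 0.046, 0.999, 0.0]
force: [0.3, -0.1, -0.4]
grip_width: 0.353
time_s: 15.2
eef_pos: [453.0, 59.6, 151.5]
ee_rot: [-0.001, -0.519, 0.855, 0.001]
force: [-0.4, -0.2, 0.1]
grip_width: 0.608
small 1161 z98 21.3 ctr 437.0 57.6 L 65.6 W 21.3 ang 63.4 med [436.1  55.2]
sleeve 436.8 57.9 52.0 20.3 62.8
tcp [453.   59.6 151.5] jaw 152.5 t 15.2 grip 0.608251950727617
```

View pics/rel_tiny.png

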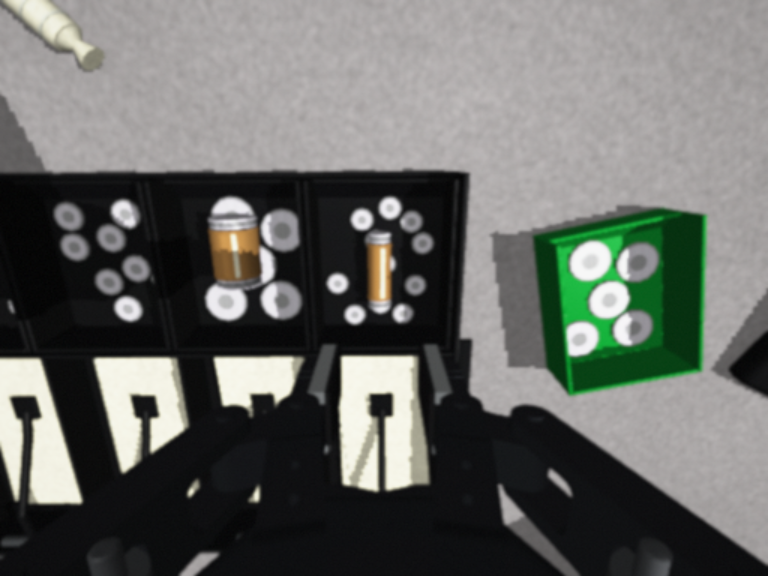

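View pics/w_smalla.png

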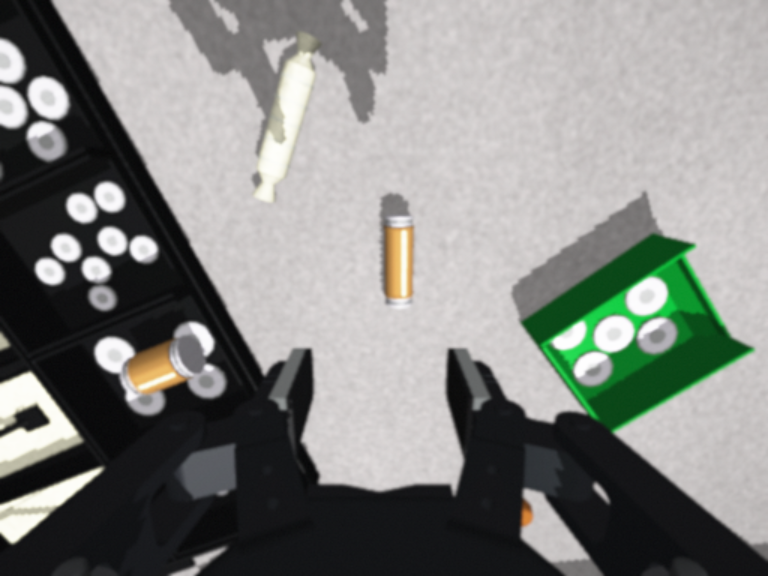

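```bash
python3 -m crank '{"dp":[[-1.6,-0.2,-3],[0,0,-4],[0,0,-4],[0,0,-2],[0,0,-1.2],[0,0,-0.6],[0,0,0],[0,0,0],[0,0,0]],"delta_rot":[[0,0,0.6],[0,0,0],[0,0,0],[0,0,0],[0,0,0],[0,0,0],[0,0,0],[0,0,0],[0,0,0]],"claw":[100,100,100,100,100,100,100,100,100]}'
python3 -m crank '{"dp":[[0,0,0],[0,0,0],[0,0,0],[0,0,0],[0,0,0],[0,0,0],[0,0,0],[0,0,0]],"delta_rot":[[0,0,0],[0,0,0],[0,0,0],[0,0,0],[0,0,0],[0,0,0],[0,0,0],[0,0,0]],"claw":[190,255,255,255,255,255,255,255]}' 45
```

```text
time_s: 16.15
eef_pos: [437.9, 57.5, 4.9]
ee_rot: [0.001, -0.525, 0.851, -0.0]
force: [-0.7, 0.2, 0.2]
grip_width: 0.609
time_s: 16.95
eef_pos: [437.6, 57.5, 4.8]
ee_rot: [0.0, -0.525, 0.851, -0.0]
force: [-1.4, -0.0, 6.2]
grip_width: 0.226
```

```bash
python3 -m crank '{"dp":[[0,0,2],[0,0,4],[0,0,4],[3,-1.5,0],[3.2,-1.8,0],[3.5,-1.9,0],[3.5,-1.9,0],[3.5,-1.9,0],[3.45,-1.9,0],[0,0,0]],"delta_rot":[[0,0,0],[0,0,-5],[0,0,-8],[0,0,-8],[0,0,-8],[0,0,-8],[0,0,-8],[0,0,-8],[0,0,-8],[0,0,-7.6]],"claw":[255,255,255,255,255,255,255,255,255,255]}'
python3 -m crank '{"dp":[[0,0,0],[0,0,0],[0,0,0]],"delta_rot":[[0,0,0],[0,0,0],[0,0,0]],"claw":[255,255,255]}'
python3 - <<'E'
from h import *
from ins import p,loc
s=sense(); im,d=capture('wrist'); save('hold_small.png',im); print(s['eef_pos'],s['ee_rot'],loc(p,np.array([s['eef_pos']]))-[0,-49])
E
```

```text
time_s: 17.95
eef_pos: [641.3, -53.9, 103.2]
ee_rot: [0.001, 0.05, 0.999, -0.0]
force: [-0.2, -0.1, -1.4]
grip_width: 0.222
time_s: 18.25
eef_pos: [638.5, -51.0, 104.5]
ee_rot: [-0.0, 0.044, 0.999, 0.0]
force: [-0.0, -0.5, -2.7]
grip_width: 0.219
[638.45684149 -50.97650427 104.46440479] [-1.48147314e-04  4.41069897e-02  9.99026801e-01  3.88769731e-05] [[7.39586292 0.42338601]]
```

View pics/hold_small.png

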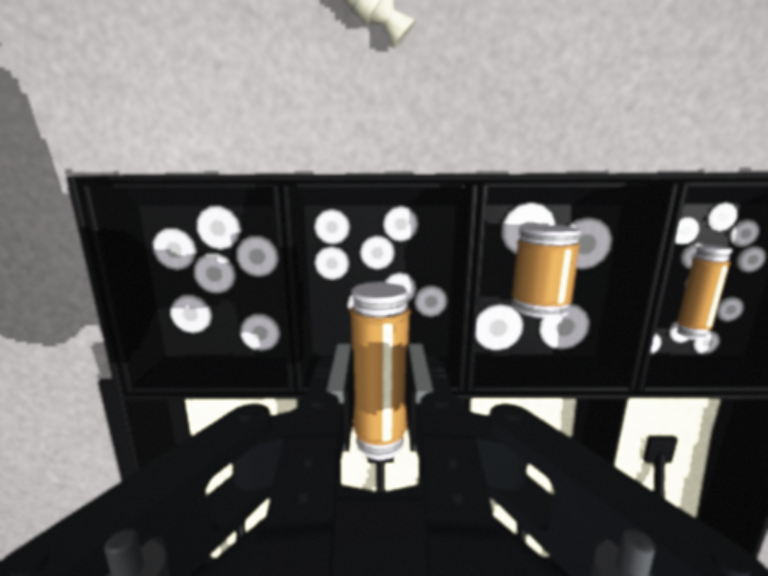

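```bash
python3 -m crank '{"dp":[[0,0,-3],[0,0,-3],[0,0,-1.6],[0,0,-0.8],[0,0,-0.45],[0,0,0],[0,0,0],[0,0,-0.1],[0,0,0],[0,0,0]],"delta_rot":[[0,0,0],[0,0,0],[0,0,0],[0,0,0],[0,0,0],[0,0,0],[0,0,0],[0,0,0],[0,0,0],[0,0,0]],"claw":[255,255,255,255,255,255,255,255,255,255]}'
```

```text
time_s: 19.3
eef_pos: [639.0, -51.5, 15.1]
ee_rot: [0.0, 0.046, 0.999, -0.0]
force: [-0.3, -0.3, -1.3]
grip_width: 0.222
```

```bash
python3 -m crank '{"dp":[[0,0,-0.05],[0,0,0],[0,0,0]],"delta_rot":[[0,0,0],[0,0,0],[0,0,0]],"claw":[255,255,255]}'
```

```text
time_s: 19.6
eef_pos: [638.9, -51.4, 14.3]
ee_rot: [-0.0, 0.046, 0.999, -0.0]
force: [1.0, -0.5, -2.1]
grip_width: 0.224
```

```bash
python3 -m crank '{"dp":[[0,0,-0.1],[0,0,0],[0,0,0]],"delta_rot":[[0,0,0],[0,0,0],[0,0,0]],"claw":[255,255,255]}'
```

```text
time_s: 19.9
eef_pos: [639.1, -51.5, 13.8]
ee_rot: [0.0, 0.046, 0.999, -0.0]
force: [-2.6, 0.4, 5.6]
grip_width: 0.217
```

```bash
python3 -m crank '{"dp":[[0,0,0],[0,0,0],[0,0,0],[0,0,0],[0,0,1],[0,0,3],[0,0,4],[0,0,4],[0,0,2],[0,0,0]],"delta_rot":[[0,0,0],[0,0,0],[0,0,0],[0,0,0],[0,0,0],[0,0,0],[0,0,0],[0,0,0],[0,0,0],[0,0,0]],"claw":[178,163,148,148,148,148,148,148,148,148]}'
python3 - <<'E'
from h import *
s=sense(); im,d=capture('wrist'); save('rel_small.png',im)
E
python3 -m crank '{"dp":[[-1,-3.6,0],[-1,-3.6,0],[-1,-3.6,0],[-1,-3.6,0],[-1,-3.6,0],[-1,-3.6,0],[-1,-3.6,0],[-0.5,-3.6,0],[0,0,0],[0,0,0]],"delta_rot":[[0,0,5],[0,0,5],[0,0,5],[0,0,5],[0,0,5],[0,0,5],[0,0,5],[0,0,4],[0,0,0],[0,0,0]],"claw":[80,80,80,80,80,80,80,80,80,80]}'
python3 -m crank '{"dp":[[0,0,0],[0,0,0]],"delta_rot":[[0,0,0],[0,0,0]],"claw":[80,80]}'
python3 look.py medium a 555 -345
```

```text
time_s: 20.9
eef_pos: [640.3, -51.7, 157.6]
ee_rot: [0.003, 0.046, 0.999, -0.001]
force: [-0.8, -0.5, 0.4]
grip_width: 0.419
time_s: 21.95
eef_pos: [563.3, -339.4, 151.8]
ee_rot: [-0.001, -0.29, 0.957, 0.001]
force: [0.3, 0.4, 0.3]
grip_width: 0.688
time_s: 22.15
eef_pos: [564.3, -338.2, 153.1]
ee_rot: [-0.0, -0.291, 0.957, 0.0]
force: [0.5, -0.3, 0.9]
grip_width: 0.69
medium 1859 z98 26.2 ctr 558.0 -348.3 L 83.8 W 25.6 ang 34.4 med [ 554.7 -350. ]
sleeve 557.9 -348.0 70.1 25.1 34.4
tcp [ 564.3 -338.2  153.1] jaw 123.9 t 22.15 grip 0.6895667252620192
```

View pics/rel_small.png

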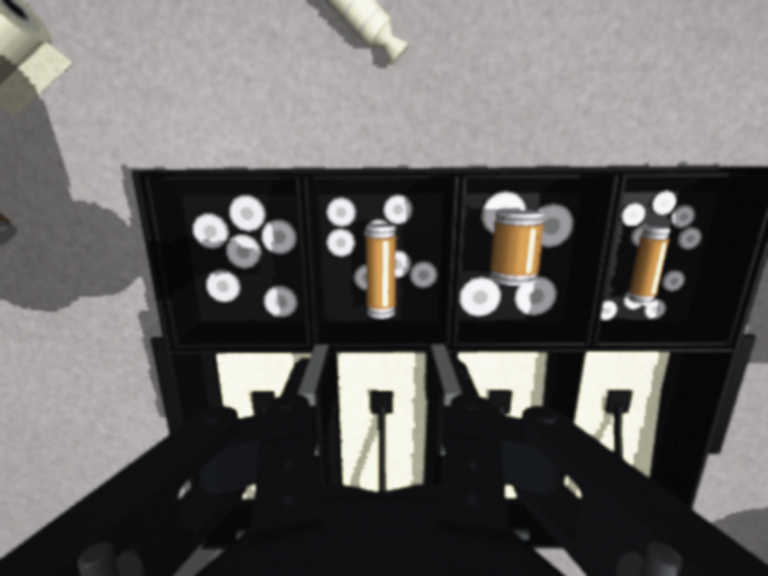

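View pics/w_mediuma.png

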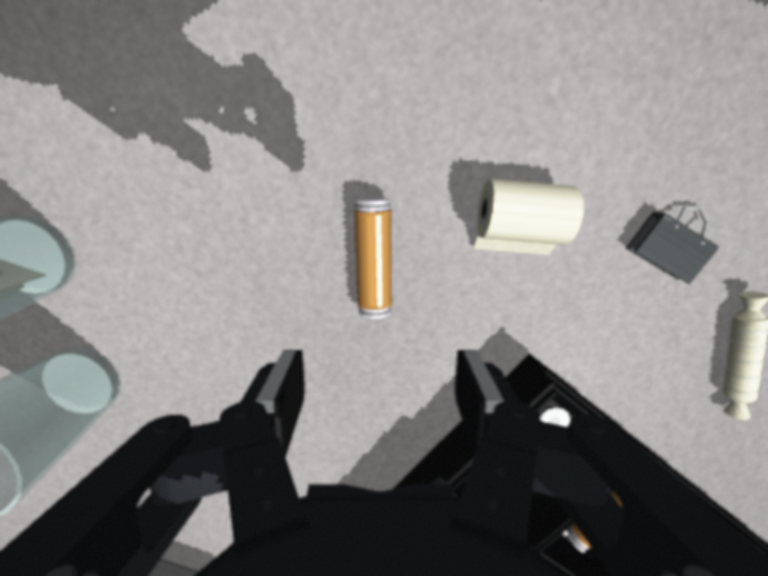

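```bash
python3 -m crank '{"dp":[[-0.7,-0.9,-3],[0,0,-4],[0,0,-4],[0,0,-2],[0,0,-1.2],[0,0,-0.6],[0,0,-0.1],[0,0,0],[0,0,0]],"delta_rot":[[0,0,0.6],[0,0,0],[0,0,0],[0,0,0],[0,0,0],[0,0,0],[0,0,0],[0,0,0],[0,0,0]],"claw":[90,90,90,90,90,90,90,90,90]}'
python3 -m crank '{"dp":[[0,0,0],[0,0,0],[0,0,0],[0,0,0],[0,0,0],[0,0,0],[0,0,0],[0,0,0]],"delta_rot":[[0,0,0],[0,0,0],[0,0,0],[0,0,0],[0,0,0],[0,0,0],[0,0,0],[0,0,0]],"claw":[180,255,255,255,255,255,255,255]}' 60
```

```text
time_s: 23.1
eef_pos: [561.7, -343.9, 5.4]
ee_rot: [-0.003, -0.29, 0.957, -0.003]
force: [-0.6, 0.3, 0.2]
grip_width: 0.648
time_s: 23.9
eef_pos: [561.5, -343.9, 5.0]
ee_rot: [-0.003, -0.29, 0.957, -0.003]
force: [-0.8, -0.1, 5.0]
grip_width: 0.28
```

```bash
python3 - <<'E'
from h import *
s=sense(); print(np.round(s['joints'],3),s['eef_pos'],s['ee_rot'],s['force'],s['grip_width'])
q=s['ee_rot'];M=R.from_quat([q[1],q[2],q[3],q[0]]).as_matrix();print(M.round(3), np.degrees(np.arctan2(M[1,1],M[0,1])))
im,d=capture('wrist'); save('grip_med.png',im)
E
```

```text
[-0.724  0.835  1.268 -0.01   1.037 -2.878] [ 561.46929962 -343.86320426    4.99434011] [-0.00317754 -0.28973408  0.95709787 -0.00278242] [-0.84317572 -0.14175201  4.95869848] 0.2800950570948401
[[-0.832 -0.555 -0.004]
 [-0.555  0.832 -0.007]
 [ 0.008 -0.003 -1.   ]] 123.68515036742009
```

View pics/grip_med.png

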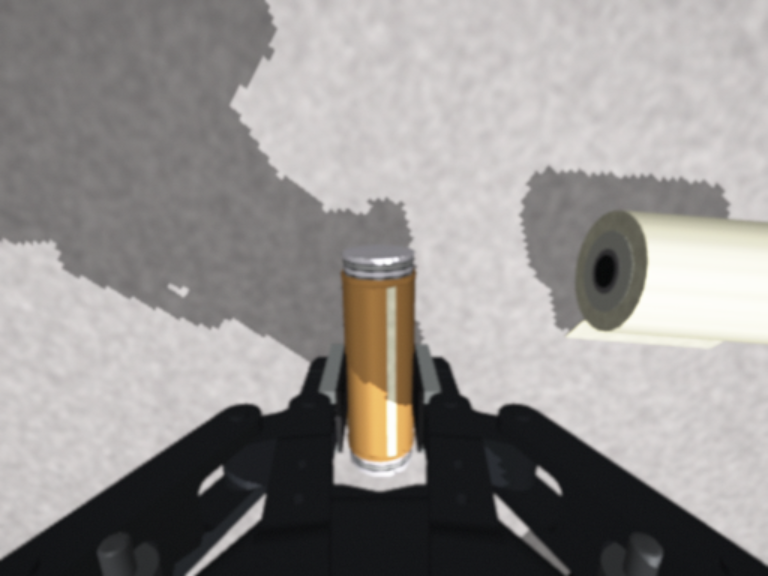

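```bash
python3 -m crank '{"dp":[[0,0,1],[0,0,3],[0,0,3],[0,0,3],[1,3.2,0],[1,3.2,0],[1,3.2,0],[1,3.3,0],[1,3.3,0],[1,3.3,0]],"delta_rot":[[0,0,-1],[0,0,-5],[0,0,-5],[0,0,-5],[0,0,-5],[0,0,-5],[0,0,-5],[0,0,-5],[0,0,-3],[0,0,0]],"claw":[255,255,255,255,255,255,255,255,255,255]}'
python3 -m crank '{"dp":[[0,0,0],[0,0,0],[0,0,0]],"delta_rot":[[0,0,0],[0,0,0],[0,0,0]],"claw":[255,255,255]}'
python3 - <<'E'
from h import *
from ins import p,loc
s=sense(); im,d=capture('wrist'); save('hold_med.png',im); print(s['eef_pos'],loc(p,np.array([s['eef_pos']]))-[0,-147],s['joints'])
q=s['ee_rot'];M=R.from_quat([q[1],q[2],q[3],q[0]]).as_matrix();print(M.round(3), np.degrees(np.arctan2(M[1,1],M[0,1])))
E
```

```text
time_s: 24.95
eef_pos: [621.1, -147.0, 104.1]
ee_rot: [-0.005, 0.048, 0.999, -0.001]
force: [-0.7, -0.0, -3.3]
grip_width: 0.277
time_s: 25.25
eef_pos: [620.8, -149.4, 104.1]
ee_rot: [-0.004, 0.047, 0.999, -0.001]
force: [0.0, 0.1, -3.6]
grip_width: 0.275
[ 620.81597953 -149.40062816  104.12035238] [[-1.16878409 -1.20168612]] [-0.41733197  0.67799166  1.27297614 -0.00524585  1.19787224 -1.8923478 ]
[[-0.996  0.094 -0.009]
 [ 0.094  0.996 -0.002]
 [ 0.008 -0.002 -1.   ]] 84.62326637054433
```

View pics/hold_med.png

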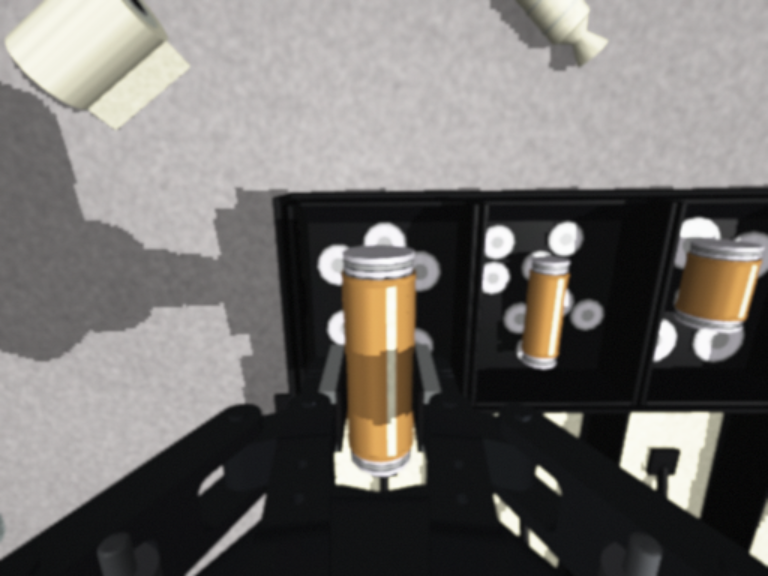

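```bash
python3 -m crank '{"dp":[[0.2,0,-3],[0,0,-3],[0,0,-1.6],[0,0,-0.8],[0,0,-0.45],[0,0,0],[0,0,0],[0,0,-0.1],[0,0,0],[0,0,0]],"delta_rot":[[0,0,0],[0,0,0],[0,0,0],[0,0,0],[0,0,0],[0,0,0],[0,0,0],[0,0,0],[0,0,0],[0,0,0]],"claw":[255,255,255,255,255,255,255,255,255,255]}'
```

```text
time_s: 26.3
eef_pos: [623.3, -148.6, 15.0]
ee_rot: [-0.004, 0.046, 0.999, -0.001]
force: [0.1, 0.5, -3.4]
grip_width: 0.276
```

```bash
python3 -m crank '{"dp":[[0,0,-0.05],[0,0,0],[0,0,0]],"delta_rot":[[0,0,0],[0,0,0],[0,0,0]],"claw":[255,255,255]}'
```

```text
time_s: 26.6
eef_pos: [623.2, -148.5, 14.2]
ee_rot: [-0.004, 0.046, 0.999, -0.001]
force: [0.2, 0.3, -3.1]
grip_width: 0.276
```

```bash
python3 -m crank '{"dp":[[0,0,-0.05],[0,0,0],[0,0,0]],"delta_rot":[[0,0,0],[0,0,0],[0,0,0]],"claw":[255,255,255]}'
```

```text
time_s: 26.9
eef_pos: [623.2, -148.6, 14.0]
ee_rot: [-0.004, 0.046, 0.999, -0.001]
force: [-0.9, 0.5, 1.6]
grip_width: 0.278
```

```bash
python3 -m crank '{"dp":[[0,0,-0.05],[0,0,0],[0,0,0]],"delta_rot":[[0,0,0],[0,0,0],[0,0,0]],"claw":[255,255,255]}'
```

```text
time_s: 27.2
eef_pos: [623.3, -148.6, 14.0]
ee_rot: [-0.004, 0.046, 0.999, -0.001]
force: [-2.8, 1.3, 6.1]
grip_width: 0.278
```

Contact is made; release, rise, then retreat toward the robot so that all cameras see the insert.

```bash
python3 -m crank '{"dp":[[0,0,0],[0,0,0],[0,0,0],[0,0,0],[0,0,1],[0,0,3],[0,0,4],[0,0,4],[0,0,2],[0,0,0]],"delta_rot":[[0,0,0],[0,0,0],[0,0,0],[0,0,0],[0,0,0],[0,0,0],[0,0,0],[0,0,0],[0,0,0],[0,0,0]],"claw":[165,150,135,135,135,135,135,135,135,135]}'
python3 -m crank '{"dp":[[-4,0,2],[-4,0,2],[-4,0,2],[-4,0,0],[-4,0,0],[-3,0,0],[0,0,0],[0,0,0]],"delta_rot":[[0,0,0],[0,0,0],[0,0,0],[0,0,0],[0,0,0],[0,0,0],[0,0,0],[0,0,0]],"claw":[135,135,135,135,135,135,135,135]}'
python3 - <<'E'
from h import *
im,d=capture('top'); save('top1.png',im); cv2.imwrite('pics/top1c.png',cv2.resize(im[95:180,160:360,::-1],None,fx=4,fy=4,interpolation=cv2.INTER_CUBIC))
P=cloud('top',d)
np.savez('top1.npz',im=im,d=d)
im,d=capture('side'); cv2.imwrite('pics/side1.png',cv2.resize(im[100:290,210:440,::-1],None,fx=3,fy=3,interpolation=cv2.INTER_CUBIC))
E
```

```text
time_s: 28.2
eef_pos: [624.5, -149.0, 157.6]
ee_rot: [-0.001, 0.046, 0.999, -0.002]
force: [-0.8, 0.4, 0.4]
grip_width: 0.47
time_s: 29.0
eef_pos: [393.1, -148.6, 213.2]
ee_rot: [-0.004, 0.047, 0.999, -0.001]
force: [1.0, -0.6, 0.9]
grip_width: 0.473
```

View pics/top1.png

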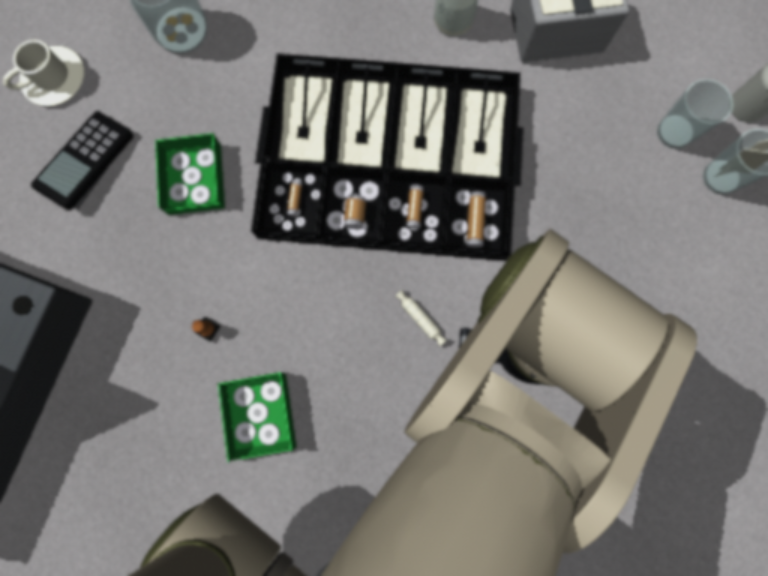

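View pics/side1.png

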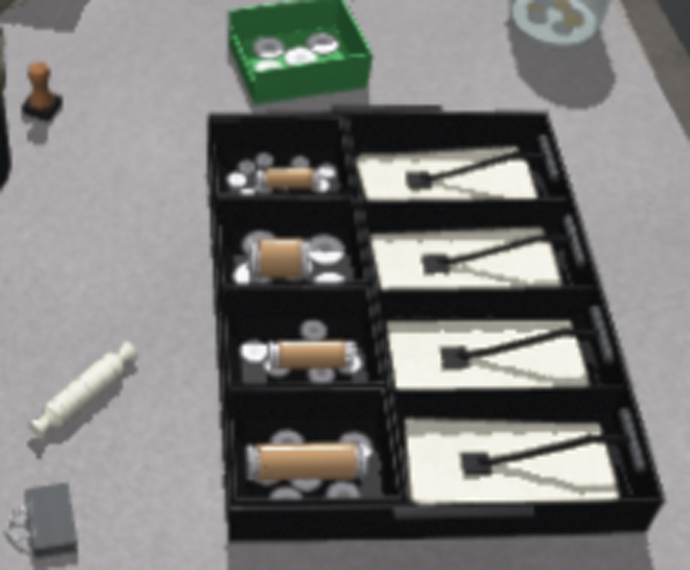

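```bash
python3 - <<'E'
from h import *
from ins import p,loc
f=np.load('top1.npz'); P=cloud('top',f['d']); L=loc(p,P.reshape(-1,3)); z=P[...,2].ravel()
for k,yo,D in [('tiny',147,16),('large',49,31.5),('small',-49,20.5),('medium',-147,25.5)]:
    m=(abs(L[:,1]-yo)<30)&(abs(L[:,0])<52)&(z>9+D*.75)&(z<9+D+6); a=L[m]-[0,yo]; zz=z[m]
    r=m.copy(); c=np.median(a[:,1]); n=abs(a[:,1]-c)<D*.2
    s=np.polyfit(a[n][:,0],zz[n],1); print(k,m.sum(),'x',a[:,0].min().round(),a[:,0].max().round(),'y',c.round(1),'tilt deg',np.degrees(np.arctan(s[0])).round(1),'top z',np.median(zz[n]).round(1),'want',9+D)
s=sense(); print(s['force'],s['dq'])
E
```

```text
tiny 148 x -23.0 52.0 y -0.9 tilt deg 0.6 top z 25.3 want 25
large 243 x -36.0 52.0 y -3.3 tilt deg -0.3 top z 40.6 want 40.5
small 201 x -26.0 41.0 y 0.7 tilt deg 0.2 top z 29.9 want 29.5
medium 330 x -47.0 38.0 y 0.5 tilt deg 0.4 top z 35.1 want 34.5
[-0.08763826  0.26846233 -0.03886854] [ 3.79402679e-03  7.80778954e-03 -5.25867103e-03 -1.44853048e-03
 -4.49338540e-05 -3.51945625e-03]
```

```bash
python3 -c "
from rig import *
print(finish_job())"
```

```text
the job is handed in; nothing more can be done
None
```

All four coin rolls are in the cups that hold coins of their own diameter, and I handed the job in at about 29 s. Each was lowered until the wrist force showed contact (about 6 N), then released. I left the two green trays, the mints and the receipt roll alone.

**Last checks:** the top and side pictures show one roll in each cup. In the depth image each roll lies flat, tilted 0.6° or less, with its top within 0.6 mm of the height expected on the coins. The robot was clear, touching nothing.

**Problems and gaps:**
- **Medium roll grasp:** the last joint reached its range limit, -2.878 of -2.88 rad. The grip ended about 6 mm off the roll's centre, and I corrected for that when placing it.
- **Receipt roll:** the arm hid it in the final top picture. The last wrist picture taken before the final placement showed it lying on the counter.
- **Network reports:** some were wrong, such as green trays and the receipt roll taken for cups. I chose the cups by coin count and coin size in an enlarged crop instead.

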